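Draw a slipped stopcock saddle into line with a taper drift

ROBOT

A 6-joint arm with a two-finger parallel gripper is mounted at the origin on a cart in front of the work surface, level with it; the furniture and walls round the work are solid. World frame = base frame: x ahead of the robot, y to its left, z up, the work surface at z = 0. Lengths are in mm, angles in rad, forces in N, time in s.
With the tool pointing down it reaches from about 375 to 925 mm from the base axis. Payload 5.7 kg.
Tool frame: the origin (TCP) lies on the centre line of the jaws, within the pads' length; the fingertips stand 22 mm ahead of it and the grasp point (between the pads) lies 3 mm ahead of it; z points along the fingers, y is the line along which they close (so a half turn about z gives the same grasp; the last joint's range is limited). The gripper opens to 85 mm and grips with 20 to 120 N. Pads are 22 mm wide; open, the fingers measure 114 mm over their backs; the gripper's body (76 mm by 85 mm) begins 54 mm behind the grasp point. The pads swing forward as they close: fully open they stand 13 mm farther back than shut.
Start: joints at [1.216, 0.359, 1.51, -0, 1.272, -0.115], TCP at [142.5, 582.803, 253.267] pointing down, gripper open.
Joint ranges: [-2.97, 2.97], [-1.01, 2.36], [0.21, 2.38], [-0.96, 4.11], [0.2, 2.71], [-2.98, 2.98]. Speed limits (rad/s): [2.39, 2.39, 3.14, 3.14, 3.14, 3.14].

INTERFACE

Orientations are given as a rotation vector (axis times angle).
In Python, from cell import read_state, camera, hand_in gives the robot as it stands.
- The arm moves only by the tool apply_moves, never from a script. Its argument "rows" is a list of rows, each an object of numbers: "fingers": the opening in per cent of the stroke, from 0 (shut) to 100 (fully open); "x", "y", "z": the shift along the tool's x, y, z normalised to -1 to 1, where 1 is 50 mm; "wx", "wy", "wz": the turn, a rotation vector about the tool's x, y, z normalised to -1 to 1, where 1 is 45 degrees. A call has 1 to 5 rows; each row shifts and turns the commanded pose from where the row before left it, along the tool's axes as they then stand; what a row does not reach is not made up. A row lasts 1/10 s, in which the tool goes at most 50 mm and 8.59 degrees, less where a joint would pass 70% of its speed; a pose out of reach is approached as far as the arm can. A call with a number of a shift or a turn outside -1 to 1 is refused whole. A call with a gripper value outside its range is refused whole. The fingers move at their own pace and stop on an object; "newtons" is the grip in N (left out, the last holds). Time passes only in rows, so rows that do not move let the fingers close. It gives the time, the measured TCP pose, the force, the opening and the grip force at its end, in the units of the state.
- read_state(): the state, without advancing time (a new reading comes with each control period).
- camera(name): name is "side" or "top"; returns a dict with "img" (420x560x3 uint8, red, green, blue), "mtx" (3x3 intrinsics, pixels), "R" (3x3) and "t" (3): a world point X has camera coordinates R X + t. Camera axes: x right, y down, z forward; pixel columns grow to the right and rows downward; lengths in mm; the calibration is good to about 2 mm. A picture is of the moment at which its call begins. There is no depth.
- hand_in(): hands the job in; it is judged then, once.
The state is a dict: "clock": time; "qpos": joint angles; "qvel": joint speeds; "tau": joint torques, N m; "eef_pos": TCP position; "eef_rot": TCP orientation; "ft_force": force on the tool from outside, world axes, zero at the start; "moment": the same for the moment, N m; "opening": opening from 0.0 (shut) to 1.0 (fully open); "finger_force": force on a finger pad.
Only numpy, scipy, OpenCV 4.12 (cv2) and the standard library are available. Lean on these libraries where they do the work, as an engineer would, in place of code of your own. Each camera call takes 0.05 s, during which the arm holds its last target. There are 200 camera calls.

TASK

The saddle plate that carries the stopcock has slipped along its bridge, so its hole no longer lines up with the hole in the bridge below. Take the tapered drift from its stand and push it down through both holes until its collar sits flush on the saddle, letting the taper draw the saddle into line (do not shove the saddle over beforehand), and leave the drift in. Only then turn the stopcock handle to half open, 45 degrees, let go, and do not disturb the two canisters and the beaker.

Things in the scene. Friction and masses are not known exactly. Their poses are not given: they have to be found in the camera images.
- bridge: The fixed bridge, aluminium, 120 x 230 mm, its long side along its own y; bolted down, never moves. Origin: centre of its underside on the bench, z up. A foot plate, two end legs and a 12 mm top plate (61 to 73 mm above the bench) with a 21.5 mm round through hole at y = -55 mm; below that plate it is hollow down to 8 mm. Two dark guide strips (top 82.5 mm above the bench) with a white tick each beside the hole mark where the holes must line up.
- lower_hole (a point): Centre of the mouth of the bridge's 21.5 mm hole, in the top face of the bridge's top plate, 73 mm above the bench; axes as the bridge's.
- saddle (a joint): Slide of the steel saddle plate (92 x 200 x 12 mm, top 85.5 mm above the bench) along the bridge's +y, m. 0 = its hole exactly over the bridge's hole; starts slipped 6 to 10 mm towards +y, range -4 to +14 mm. Stiff: it needs about 4 N to slide and stays where it is left. Pushing the drift down on it takes about 5 to 20 N.
- upper_hole (a point): Centre of the mouth of the saddle's 21.5 mm round through hole, in the saddle's top face, 85.5 mm above the bench; axes as the bridge's. The open overlap of both holes is centred midway between upper_hole and lower_hole.
- handle (a joint): Angle of the stopcock handle, rad: 0 closed (bar across the bridge, pointed nose to the bridge's -x), grows counter-clockwise seen from above, pi/4 half open (nose at the middle tick of the metal dial), pi/2 fully open (nose to the bridge's -y, towards the hole). Starts between 0 and 0.2. Needs about 0.15 N m and stays where it is left.
- handle_top (a point): Centre of the top of the black handle bar, on its turning axis, 151.5 mm above the bench, 115 mm from upper_hole in the bridge's +y. The bar is 80 mm long, along this point's x (nose at -x), 14 mm wide and 22 mm tall; below it 12 mm is free down to the 68 mm metal dial. Carried by the saddle.
- stand: Fixed grey block 64 x 64 mm, 84 mm tall, on a dark 90 mm square foot, in which the drift stands upright in a 25 mm hole. Origin: centre of its underside.
- drift: The loose steel taper drift, 124 mm long, 0.13 to 0.25 kg, upright in the stand. Origin at the tip's end, z up along its axis to the head. From the tip: taper from 6 mm to 20 mm diameter over 44 mm, 20 mm shank up to 70 mm, collar 34 mm diameter from 70 to 76 mm, round grip 22 mm diameter from 76 to 124 mm.
- drift_tip (a point): The end of the drift's tip.
- drift_collar (a point): On the drift's axis, at the underside of its collar, 70 mm above the tip.
- canister_0: White-bodied film canister with black lower end, 41 mm diameter, 67 mm tall, standing behind the work; bystander, origin at its underside.
- canister_1: Black film canister, 41 mm diameter, 67 mm tall, standing behind the stand; bystander, origin at its underside.
- beaker: Clear beaker, 52 mm diameter, 59 mm tall, to the left of the bridge; bystander, origin at its underside.
Not all that is in view belongs to the job. Leave any blue or yellow look-alike of the drift alone.

How it is judged (in metres and radians):
On the way, in this order (a step that is already met when the one before it is completed fails the run):
1. the drift's tip has entered the bridge's hole while the saddle is still out of line (more than 4 mm) (z of drift_tip in the frame of lower_hole below -0.002 m and horizontal distance between drift_tip and lower_hole below 0.012 m and value of joint saddle above 0.004 m), for 0.04 s.
2. the drift is home through both holes and the saddle is in line, the stopcock not yet opened (z of drift_collar in the frame of upper_hole below 0.003 m and horizontal distance between drift_collar and upper_hole below 0.004 m and value of joint saddle between -0.0025 and 0.0025 m and value of joint handle below 0.45 rad), for 0.2 s.
At the end, for the whole second after the job is handed in: The drift stands in both holes with its collar within 3 mm of the saddle's top and its axis within 4 mm of the hole, at rest; the saddle is within 2.5 mm of in line; the handle is at half open, 45 degrees, give or take 7 (z of drift_collar in the frame of upper_hole below 0.003 m and horizontal distance between drift_collar and upper_hole below 0.004 m and horizontal distance between drift_tip and lower_hole below 0.006 m and value of joint saddle between -0.0025 and 0.0025 m and value of joint handle between 0.665 and 0.905 rad and linear speed of drift below 0.01 m/s); the robot touches nothing.
It fails at once if the stopcock is opened (beyond 0.45 rad) while the saddle is out of line (value of joint handle above 0.45 rad and value of joint saddle above 0.003 m).
It fails at once if a canister or the beaker is moved by more than 3 cm (distance of any of canister_0, canister_1, beaker from where it was at the start of the episode above 0.03 m).
It also fails if it takes over 51 s, if anything falls off the work surface, if the arm or the gripper's body presses on something with over 40 N, if the wrist force passes 120 N, or if a joint passes its speed limit or range.

## Working session

There is one attempt and no reset: what is moved stays moved. The work goes in short steps, Python scripts to look and compute and a tool call to move; the robot and the scene stay as the last step left them, time stands still between calls to the robot, and variables do not carry over. Pictures are saved under pics/ and viewed, at most 10 in all, crops included, and the job is handed in when it is done.

Besides the shell and the picture viewer there is one more tool, called after ">>>" as name(argument=value, ...) on one line, values as JSON. apply_moves: Moves the arm, as the interface text tells. Its arguments: {"type":"object","properties":{"rows":{"type":"array"},"newtons":{"type":"number"}},"required":["rows"]}

```bash
mkdir -p pics
cat > h.py <<'E'
import numpy as np, cv2
from cell import read_state, camera, hand_in
def save(c,n,box=None,s=1):
    im=c["img"]
    if box: im=im[box[1]:box[3],box[0]:box[2]]
    im=cv2.resize(im,None,fx=s,fy=s,interpolation=cv2.INTER_CUBIC)
    cv2.imwrite(f"pics/{n}.png",im[:,:,::-1])
def ray(c,u,v):
    R=np.array(c["R"]);t=np.array(c["t"]).ravel()
    d=R.T@np.linalg.inv(c["mtx"])@np.array([u,v,1.]);return -R.T@t,d
def plane(c,u,v,z):
    o,d=ray(c,u,v);return o+d*(z-o[2])/d[2]
def proj(c,X):
    p=np.array(c["mtx"])@(np.array(c["R"])@np.array(X,float)+np.array(c["t"]).ravel());return p[:2]/p[2]
E
python3 - <<'E'
from h import *
import pickle
for n in("top","side"):
    c=camera(n);pickle.dump(c,open(n+".pkl","wb"));save(c,n+"0",s=1.4);print(n,ray(c,280,210))
s=read_state();print(s)
E
```

```text
top (array([ 412.59995163,    3.12195642, 1132.33691765]), array([ 0.13062869,  0.03011077, -0.99149122]))
side (array([ 209.91927328, -747.20941958,  445.61221032]), array([ 0.40125126,  0.82907279, -0.38942418]))
{'clock': 0.1, 'qpos': array([ 1.21589215e+00,  3.59416487e-01,  1.51130513e+00,  7.81823585e-06,
        1.27250419e+00, -1.15106255e-01]), 'qvel': array([-0.00055027, -0.00136937, -0.00260059, -0.00106806,  0.00041776,
        0.00064669]), 'tau': array([-2.23966221e-03, -5.28650987e+01, -2.79346901e+01, -4.93337102e-04,
        5.12262457e-03, -2.10472322e-06]), 'eef_pos': array([142.31488972, 582.29674455, 252.55469018]), 'eef_rot': array([-3.75728963e-01, -3.11865213e+00,  2.49180182e-03]), 'ft_force': array([-0.24011357, -0.5232878 , -0.06470412]), 'moment': array([-0.05707869, -0.03878879,  0.02802708]), 'finger_force': 0.0, 'opening': 0.9996699148331767}
```

View pics/top0.png

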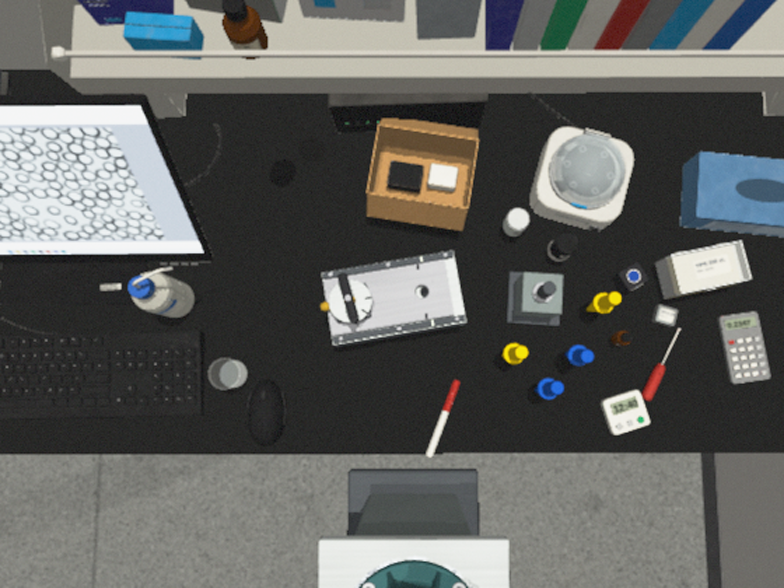

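View pics/side0.png

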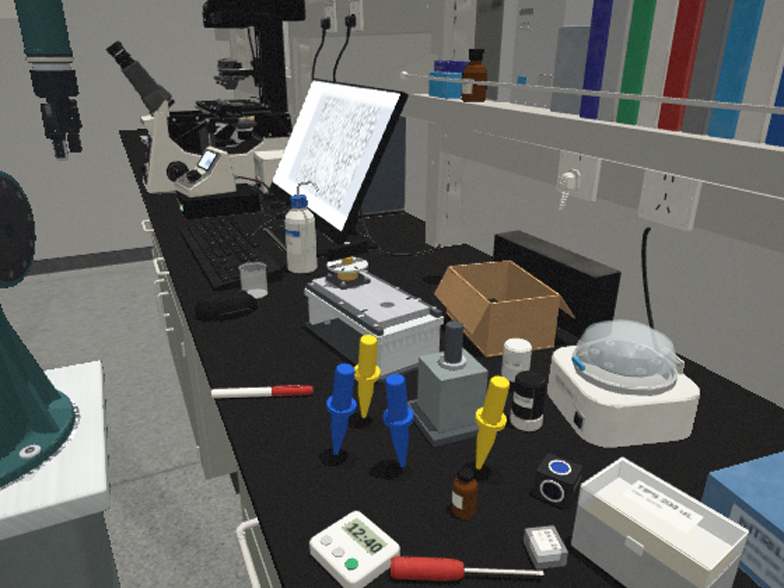

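The top view shows the bridge at about (395,297), its hole at (422,291), the handle at (348,298) and the grey stand at (536,297). The drift candidates are grey (544,290), yellow (515,352) and (605,300), and blue (550,388) and (580,355). The grey one fits: it is steel and stands upright in the grey stand. I'll confirm with one enlarged crop.

Run:
```python
from h import *
import pickle
c=pickle.load(open("top.pkl","rb"));save(c,"top1",(222,172,412,262),4.2)
s=pickle.load(open("side.pkl","rb"));save(s,"side1",(210,175,370,320),4.1)
```

```text
(no output)
```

View pics/top1.png

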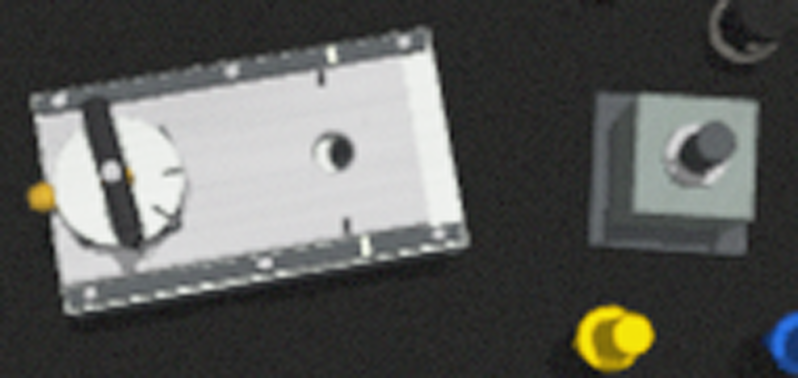

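View pics/side1.png

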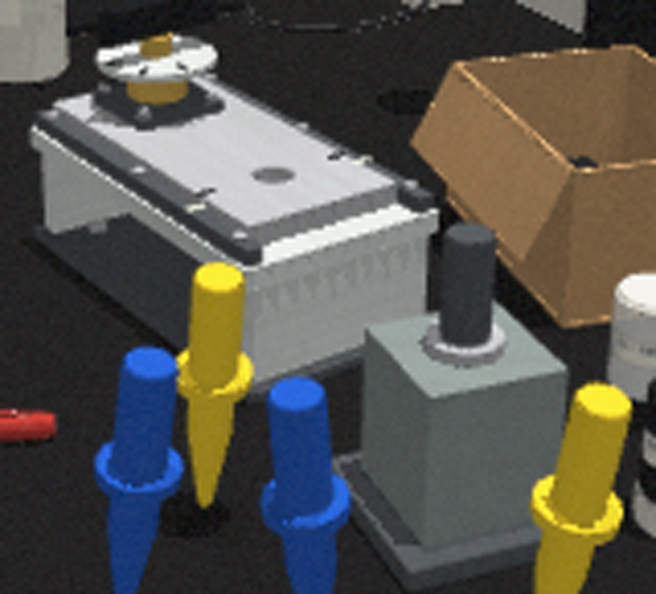

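The crops show the grey steel drift, with its collar at crop (700,153), in the stand. It is the only grey one, so it is the target. The saddle hole is at crop (333,151), the white bridge ticks at (330,54) and (365,246), and the black saddle ticks at (320,77) and (347,228).

Run:
```python
from h import *
import pickle
np.set_printoptions(precision=1,suppress=True)
c=pickle.load(open("top.pkl","rb"));s=pickle.load(open("side.pkl","rb"))
T=lambda u,v,z:plane(c,222+(u+.5)/4.2-.5,172+(v+.5)/4.2-.5,z)
S=lambda u,v,z:plane(s,210+(u+.5)/4.1-.5,175+(v+.5)/4.1-.5,z)
w1,w2=T(330,54,82.5),T(365,246,82.5);print("white",w1,w2,(w1+w2)/2)
b1,b2=T(320,77,85.5),T(347,228,85.5);print("black",b1,b2,(b1+b2)/2)
print("hole",T(333,151,85.5),"side",S(273,175,85.5))
print("collar",T(700,154,90),"side",S(464,336,90)); print("head",T(716,138,138),"side",S(471,232,138))
k=T(112,171,151.5);print("handle",k,"nose",T(133,243,151.5))
d=w1-w2;print("bridge x dir",np.arctan2(d[1],d[0]))
e=T(35,100,82.5)-T(428,30,82.5);e2=T(68,308,82.5)-T(467,240,82.5);print("ydir from edge",np.arctan2(-e[0],e[1]),np.arctan2(-e2[0],e2[1]))
print("side white",S(198,208,82.5),S(368,161,82.5))
for q in((.0,),):
  r=read_state();from scipy.spatial.transform import Rotation as Ro;print(Ro.from_rotvec(r["eef_rot"]).as_matrix())
```

```text
white [609.8 -11.   82.5] [504.9 -29.6  82.5] [557.3 -20.3  82.5]
black [596.6  -5.5  85.5] [514.3 -19.9  85.5] [555.4 -12.7  85.5]
hole [556.1 -12.5  85.5] side [556.3 -13.1  85.5]
collar [ 553.8 -209.6   90. ] side [ 553.7 -208.2   90. ]
head [ 555.5 -208.2  138. ] side [ 555.2 -207.1  138. ]
handle [536.9 100.2 151.5] nose [500.4  89.2 151.5]
bridge x dir 0.17582530525669673
ydir from edge 0.17862482406886082 0.168838957641416
side white [507.8 -28.1  82.5] [613.1 -11.7  82.5]
[[-1.   0.2 -0. ]
 [ 0.2  1.  -0. ]
 [ 0.  -0.  -1. ]]
```

```bash
cat >> h.py <<'E'
from scipy.spatial.transform import Rotation as Ro
def go(P,yaw=0.174,img=False):
    """shift in mm (tool axes) and tool-z turn in rad still needed; yaw = bridge-frame x angle"""
    r=read_state();M=Ro.from_rotvec(r["eef_rot"]).as_matrix()
    G=np.array([[-np.cos(yaw),-np.sin(yaw),0],[-np.sin(yaw),np.cos(yaw),0],[0,0,-1]]).T
    print("t",round(r["clock"],2),"pos",r["eef_pos"].round(1),"F",r["ft_force"].round(1),"op",round(r["opening"],3),"ff",round(float(r["finger_force"]),1))
    print("tool shift mm",(M.T@(np.array(P)-r["eef_pos"])).round(1),"turn deg",np.degrees(Ro.from_matrix(M.T@G).as_rotvec()).round(2))
E
python3 -c "
from h import *
go([554.5,-208.5,200])"
```

```text
t 0.1 pos [142.3 582.3 252.6] F [-0.2 -0.5 -0.1] op 1.0 ff 0.0
tool shift mm [-588.2 -670.2   53.5] turn deg [ -0.09  -0.03 -23.71]
```

>>> apply_moves(rows=[{"fingers": 50, "wz": -0.18}, {"fingers": 50, "wz": -0.18}, {"fingers": 50, "wz": -0.18}, {"x": -0.6, "y": -1, "fingers": 50}, {"x": -0.6, "y": -1, "fingers": 50}], newtons=60)

```text
invalid input
```

>>> apply_moves(rows=[{"x": -0.6, "y": -1, "fingers": 50}, {"x": -0.6, "y": -1, "fingers": 50}, {"x": -0.6, "y": -1, "fingers": 50}, {"x": -0.2, "y": -1, "fingers": 50}, {"x": -0.2, "y": -1, "fingers": 50}])

```text
invalid input
```

```bash
python3 -c "
from h import *
go([554.5,-208.5,200])"
```

```text
t 0.1 pos [142.3 582.3 252.6] F [-0.2 -0.5 -0.1] op 1.0 ff 0.0
tool shift mm [-588.2 -670.2   53.5] turn deg [ -0.09  -0.03 -23.71]
```

>>> apply_moves(rows=[{"fingers": 50, "x": 0, "y": 0, "z": 0, "wx": 0, "wy": 0, "wz": -0.18}, {"fingers": 50, "x": 0, "y": 0, "z": 0, "wx": 0, "wy": 0, "wz": -0.18}, {"fingers": 50, "x": 0, "y": 0, "z": 0, "wx": 0, "wy": 0, "wz": -0.17}, {"fingers": 50, "x": -0.5, "y": -0.8, "z": 0, "wx": 0, "wy": 0, "wz": 0}, {"fingers": 50, "x": -0.5, "y": -0.8, "z": 0, "wx": 0, "wy": 0, "wz": 0}], newtons=60)

```text
clock: 0.6
eef_pos: [205.7, 512.4, 252.7]
eef_rot: [0.282, -3.129, 0.001]
ft_force: [-0.0, 0.6, -0.5]
opening: 0.501
finger_force: 0.0
```

>>> apply_moves(rows=[{"fingers": 50, "x": -0.5, "y": -0.8, "z": 0, "wx": 0, "wy": 0, "wz": 0}, {"fingers": 50, "x": -0.5, "y": -0.8, "z": 0, "wx": 0, "wy": 0, "wz": 0}, {"fingers": 50, "x": -0.5, "y": -0.8, "z": 0, "wx": 0, "wy": 0, "wz": 0}, {"fingers": 50, "x": -0.2, "y": -0.95, "z": 0, "wx": 0, "wy": 0, "wz": 0}, {"fingers": 50, "x": -0.2, "y": -0.95, "z": 0, "wx": 0, "wy": 0, "wz": 0}])

```text
clock: 1.1
eef_pos: [337.7, 316.1, 253.0]
eef_rot: [0.277, -3.129, 0.001]
ft_force: [1.0, 0.1, 0.2]
opening: 0.501
finger_force: 0.0
```

>>> apply_moves(rows=[{"fingers": 50, "x": -0.2, "y": -0.95, "z": 0, "wx": 0, "wy": 0, "wz": 0}, {"fingers": 50, "x": -0.2, "y": -0.95, "z": 0, "wx": 0, "wy": 0, "wz": 0}, {"fingers": 50, "x": -0.2, "y": -0.95, "z": 0, "wx": 0, "wy": 0, "wz": 0}, {"fingers": 50, "x": -0.2, "y": -0.95, "z": 0, "wx": 0, "wy": 0, "wz": 0}, {"fingers": 50, "x": -0.2, "y": -0.95, "z": 0, "wx": 0, "wy": 0, "wz": 0}])

```text
clock: 1.6
eef_pos: [428.0, 90.9, 253.3]
eef_rot: [0.277, -3.129, -0.0]
ft_force: [0.6, 0.5, -0.1]
opening: 0.502
finger_force: 0.0
```

```bash
python3 -c "
from h import *
go([554.5,-208.5,200])"
```

```text
t 1.6 pos [428.   90.9 253.3] F [ 0.6  0.5 -0.1] op 0.502 ff 0.0
tool shift mm [ -71.9 -317.    53.2] turn deg [ 0.   -0.    0.14]
```

>>> apply_moves(rows=[{"fingers": 50, "x": -0.2, "y": -0.95, "z": 0, "wx": 0, "wy": 0, "wz": 0}, {"fingers": 50, "x": -0.2, "y": -0.95, "z": 0, "wx": 0, "wy": 0, "wz": 0}, {"fingers": 50, "x": -0.2, "y": -0.95, "z": 0, "wx": 0, "wy": 0, "wz": 0}, {"fingers": 50, "x": -0.2, "y": -0.95, "z": 0, "wx": 0, "wy": 0, "wz": 0}, {"fingers": 50, "x": -0.2, "y": -0.95, "z": 0, "wx": 0, "wy": 0, "wz": 0}])

```text
clock: 2.1
eef_pos: [519.0, -134.2, 253.0]
eef_rot: [0.276, -3.129, -0.001]
ft_force: [1.5, 0.3, -0.4]
opening: 0.503
finger_force: 0.0
```

>>> apply_moves(rows=[{"fingers": 50, "x": 0, "y": -0.5, "z": 0, "wx": 0, "wy": 0, "wz": 0}, {"fingers": 50, "x": 0, "y": 0, "z": 0, "wx": 0, "wy": 0, "wz": 0}, {"fingers": 50, "x": 0, "y": 0, "z": 0, "wx": 0, "wy": 0, "wz": 0}])

```text
clock: 2.4
eef_pos: [522.7, -156.9, 252.7]
eef_rot: [0.274, -3.128, -0.002]
ft_force: [-0.8, 0.2, 0.7]
opening: 0.496
finger_force: 0.0
```

```bash
python3 -c "
from h import *
go([554.5,-208.5,200])"
```

```text
t 2.4 pos [ 522.7 -156.9  252.7] F [-0.8  0.2  0.7] op 0.496 ff 0.0
tool shift mm [-22.4 -56.4  52.6] turn deg [ 0.07 -0.07  0.06]
```

>>> apply_moves(rows=[{"fingers": 50, "x": -0.22, "y": -0.56, "z": 0.3, "wx": 0, "wy": 0, "wz": 0}, {"fingers": 50, "x": -0.22, "y": -0.56, "z": 0.3, "wx": 0, "wy": 0, "wz": 0}, {"fingers": 50, "x": 0, "y": 0, "z": 0, "wx": 0, "wy": 0, "wz": 0}])

```text
clock: 2.7
eef_pos: [555.3, -208.8, 221.4]
eef_rot: [0.277, -3.128, -0.0]
ft_force: [-0.4, -0.5, 0.1]
opening: 0.497
finger_force: 0.0
```

```bash
python3 -c "
from h import *
go([554.5,-208.5,115])
c=camera('side');p=proj(c,[554.5,-208.5,150]).astype(int);print(p)
b=(p[0]-60,p[1]-50,p[0]+60,p[1]+50);save(c,'side2',b,5)"
```

```text
t 2.7 pos [ 555.3 -208.8  221.4] F [-0.4 -0.5  0.1] op 0.497 ff 0.0
tool shift mm [  0.6   0.4 106.4] turn deg [ 0.02 -0.08  0.14]
[324 225]
```

View pics/side2.png

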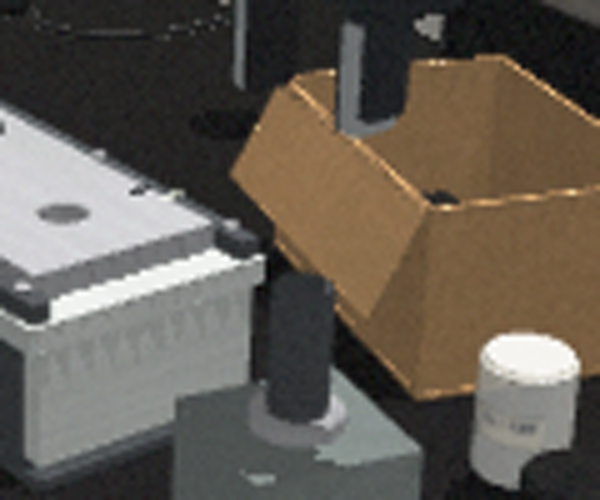

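The side crop shows the two fingers at crop (240,40) and (375,70), either side of the drift's head at (300,280). I'm descending.

>>> apply_moves(rows=[{"fingers": 50, "x": 0, "y": 0, "z": 0.7, "wx": 0, "wy": 0, "wz": 0}, {"fingers": 50, "x": 0, "y": 0, "z": 0.7, "wx": 0, "wy": 0, "wz": 0}, {"fingers": 50, "x": 0, "y": 0, "z": 0.64, "wx": 0, "wy": 0, "wz": 0}, {"fingers": 50, "x": 0, "y": 0, "z": 0, "wx": 0, "wy": 0, "wz": 0}, {"fingers": 50, "x": 0, "y": 0, "z": 0, "wx": 0, "wy": 0, "wz": 0}])

```text
clock: 3.25
eef_pos: [554.3, -206.7, 121.9]
eef_rot: [0.279, -3.128, -0.001]
ft_force: [0.6, 0.2, 0.3]
opening: 0.498
finger_force: 0.0
```

>>> apply_moves(rows=[{"fingers": 15, "x": 0, "y": 0, "z": 0, "wx": 0, "wy": 0, "wz": 0}, {"fingers": 10, "x": 0, "y": 0, "z": 0, "wx": 0, "wy": 0, "wz": 0}, {"fingers": 5, "x": 0, "y": 0, "z": 0, "wx": 0, "wy": 0, "wz": 0}, {"fingers": 0, "x": 0, "y": 0, "z": 0, "wx": 0, "wy": 0, "wz": 0}, {"fingers": 0, "x": 0, "y": 0, "z": 0, "wx": 0, "wy": 0, "wz": 0}], newtons=80)

```text
clock: 3.75
eef_pos: [556.1, -208.5, 123.8]
eef_rot: [-0.276, 3.126, -0.003]
ft_force: [-0.6, 2.3, 6.7]
opening: 0.238
finger_force: 78.3
```

```bash
python3 -c "
from h import *
go([554.5,-208.5,219])"
```

```text
t 3.75 pos [ 556.1 -208.5  123.8] F [-0.6  2.3  6.7] op 0.238 ff 78.3
tool shift mm [  1.3   0.1 -95.2] turn deg [-0.11  0.19  0.13]
```

>>> apply_moves(rows=[{"fingers": 0, "x": 0, "y": 0, "z": -0.4, "wx": 0, "wy": 0, "wz": 0}, {"fingers": 0, "x": 0, "y": 0, "z": -0.8, "wx": 0, "wy": 0, "wz": 0}, {"fingers": 0, "x": 0, "y": 0, "z": -0.8, "wx": 0, "wy": 0, "wz": 0}, {"fingers": 0, "x": 0, "y": 0, "z": 0, "wx": 0, "wy": 0, "wz": 0}])

```text
clock: 4.15
eef_pos: [558.4, -209.9, 228.2]
eef_rot: [-0.276, 3.119, -0.01]
ft_force: [0.4, -0.6, -1.7]
opening: 0.236
finger_force: 79.1
```

```bash
python3 -c "
from h import *
go([556.8,-16.5,222])"
```

```text
t 4.15 pos [ 558.4 -209.9  228.2] F [ 0.4 -0.6 -1.7] op 0.236 ff 79.1
tool shift mm [-32.3 190.7   5.1] turn deg [-0.42  0.55  0.14]
```

>>> apply_moves(rows=[{"fingers": 0, "x": -0.13, "y": 0.76, "z": 0, "wx": 0, "wy": 0, "wz": 0}, {"fingers": 0, "x": -0.13, "y": 0.76, "z": 0, "wx": 0, "wy": 0, "wz": 0}, {"fingers": 0, "x": -0.13, "y": 0.76, "z": 0, "wx": 0, "wy": 0, "wz": 0}, {"fingers": 0, "x": -0.13, "y": 0.76, "z": 0, "wx": 0, "wy": 0, "wz": 0}, {"fingers": 0, "x": -0.13, "y": 0.76, "z": 0, "wx": 0, "wy": 0, "wz": 0}])

```text
clock: 4.65
eef_pos: [552.9, -13.9, 221.4]
eef_rot: [-0.276, 3.129, -0.0]
ft_force: [0.9, -0.7, -1.8]
opening: 0.237
finger_force: 79.0
```

>>> apply_moves(rows=[{"fingers": 0, "x": 0, "y": 0, "z": 0, "wx": 0, "wy": 0, "wz": 0}, {"fingers": 0, "x": 0, "y": 0, "z": 0, "wx": 0, "wy": 0, "wz": 0}])

```text
clock: 4.85
eef_pos: [553.1, -14.6, 221.4]
eef_rot: [0.28, -3.129, 0.001]
ft_force: [0.6, -1.0, -2.2]
opening: 0.233
finger_force: 79.3
```

```bash
python3 -c "
from h import *
go([556.8,-16.5,222])
for n in('top','side'):
  c=camera(n);z=proj(c,[556.8,-16.5,120 if n=='side' else 85]).astype(int);print(n,z)
  b=(z[0]-50,z[1]-45,z[0]+50,z[1]+45);print(b);save(c,n+'3',b,6)
  import pickle;pickle.dump(c,open(n+'3.pkl','wb'))
import cv2
"
```

```text
t 4.85 pos [553.1 -14.6 221.4] F [ 0.6 -1.  -2.2] op 0.233 ff 79.3
tool shift mm [-3.3 -2.5 -0.6] turn deg [-0.03 -0.    0.27]
top [302 207]
(np.int64(252), np.int64(162), np.int64(352), np.int64(252))
side [277 202]
(np.int64(227), np.int64(157), np.int64(327), np.int64(247))
```

View pics/side3.png

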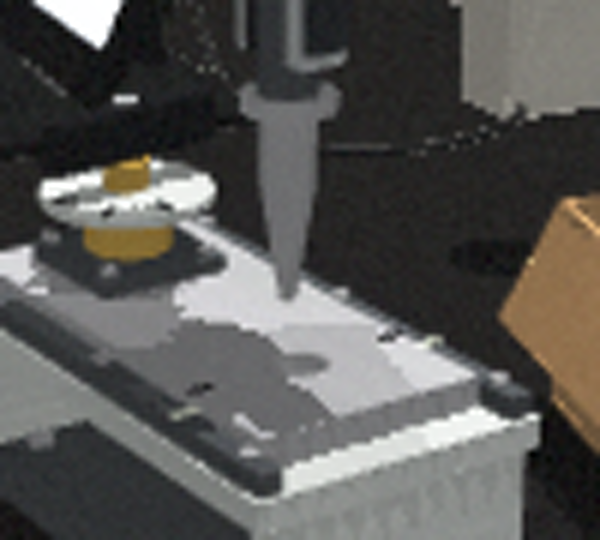

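The side crop shows the drift upright in the jaws, with its tip at crop (287,298), the hole at (305,363) and the collar at (290,105).

Run:
```python
from h import *
import pickle
np.set_printoptions(precision=1,suppress=True)
s=pickle.load(open("side3.pkl","rb"))
S=lambda u,v,z:plane(s,227+(u+.5)/6-.5,157+(v+.5)/6-.5,z)
right=np.array(s["R"])[0];print("right",right)
tip=S(288,300,113.5);hole=S(305,363,85.5);col=S(290,113,183.5)
T=np.array([553.1,-14.6,0])
for n,p in(("tip",tip),("collar",col),("hole",hole)):print(n,p,"lateral rel to TCP",(p-T)[:2]@right[:2]/np.linalg.norm(right[:2]))
m=np.array([556.8,-16.5,0]);print("mid rel TCP",(m-T)[:2]@right[:2]/np.linalg.norm(right[:2]))
```

```text
right [ 0.9 -0.4  0. ]
tip [549.8 -18.9 113.5] lateral rel to TCP -1.1119731430083615
collar [548.1 -24.1 183.5] lateral rel to TCP -0.4278233672599435
hole [559.2 -13.2  85.5] lateral rel to TCP 4.846892157546383
mid rel TCP 4.1577813075043055
```

>>> apply_moves(rows=[{"fingers": 0, "x": -0.09, "y": -0.04, "z": 0, "wx": 0, "wy": 0, "wz": 0}, {"fingers": 0, "x": 0, "y": 0, "z": 0.3, "wx": 0, "wy": 0, "wz": 0}, {"fingers": 0, "x": 0, "y": 0, "z": 0.1, "wx": 0, "wy": 0, "wz": 0}, {"fingers": 0, "x": 0, "y": 0, "z": 0, "wx": 0, "wy": 0, "wz": 0}])

```text
clock: 5.35
eef_pos: [557.6, -17.3, 200.3]
eef_rot: [0.275, -3.127, -0.001]
ft_force: [-0.2, -0.1, -3.6]
opening: 0.234
finger_force: 79.2
```

```bash
python3 -c "
from h import *
go([557.4,-16.5,200])
c=camera('side');go([557.4,-16.5,200]);z=proj(c,[556.8,-16.5,95]).astype(int);print(z)
b=(z[0]-36,z[1]-30,z[0]+36,z[1]+30);save(c,'side4',b,9)
c=camera('top');go([557.4,-16.5,200]);z=proj(c,[556.8,-16.5,95]).astype(int);print(z)
"
```

```text
t 5.35 pos [557.6 -17.3 200.3] F [-0.2 -0.1 -3.6] op 0.234 ff 79.2
tool shift mm [0.  0.8 0.3] turn deg [ 0.03 -0.13  0.07]
t 5.4 pos [557.9 -17.2 200.9] F [ 0.5  0.  -1.8] op 0.236 ff 79.2
tool shift mm [0.4 0.8 0.9] turn deg [ 0.01 -0.07  0.08]
[277 213]
t 5.45 pos [558.3 -17.1 201.4] F [-0.4  0.5 -2.1] op 0.237 ff 79.2
tool shift mm [0.8 0.7 1.4] turn deg [-0.   -0.02  0.09]
[302 206]
```

View pics/side4.png

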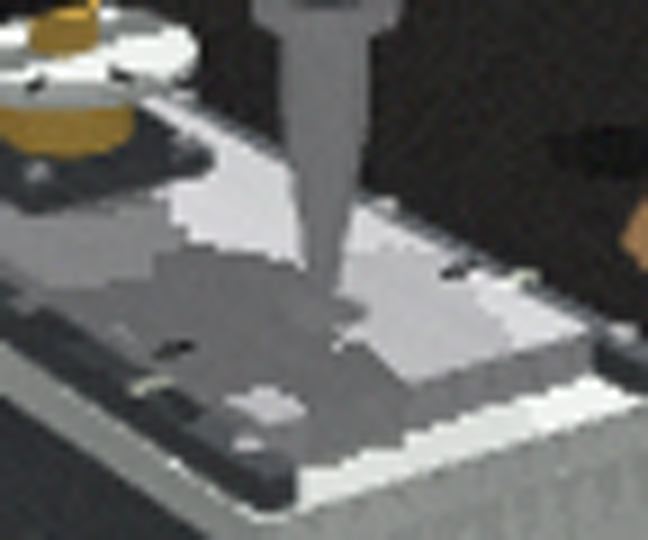

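The crop shows the tip at (325,290), entering the hole, whose right rim is at (370,310). I'll go down gently while watching the force.

>>> apply_moves(rows=[{"fingers": 0, "x": 0, "y": 0.01, "z": 0.06, "wx": 0, "wy": 0, "wz": 0}, {"fingers": 0, "x": 0, "y": 0, "z": 0.06, "wx": 0, "wy": 0, "wz": 0}, {"fingers": 0, "x": 0, "y": 0, "z": 0.06, "wx": 0, "wy": 0, "wz": 0}, {"fingers": 0, "x": 0, "y": 0, "z": 0, "wx": 0, "wy": 0, "wz": 0}], newtons=100)

```text
clock: 5.85
eef_pos: [557.7, -15.9, 191.9]
eef_rot: [0.277, -3.128, -0.0]
ft_force: [0.5, 1.1, -1.9]
opening: 0.239
finger_force: 97.7
```

>>> apply_moves(rows=[{"fingers": 0, "x": 0, "y": 0, "z": 0.06, "wx": 0, "wy": 0, "wz": 0}, {"fingers": 0, "x": 0, "y": 0, "z": 0.06, "wx": 0, "wy": 0, "wz": 0}, {"fingers": 0, "x": 0, "y": 0, "z": 0, "wx": 0, "wy": 0, "wz": 0}])

```text
clock: 6.15
eef_pos: [557.7, -16.0, 185.8]
eef_rot: [0.277, -3.128, -0.0]
ft_force: [0.5, 0.5, -2.5]
opening: 0.234
finger_force: 97.7
```

>>> apply_moves(rows=[{"fingers": 0, "x": 0, "y": 0, "z": 0.06, "wx": 0, "wy": 0, "wz": 0}, {"fingers": 0, "x": 0, "y": 0, "z": 0.06, "wx": 0, "wy": 0, "wz": 0}, {"fingers": 0, "x": 0, "y": 0, "z": 0.03, "wx": 0, "wy": 0, "wz": 0}, {"fingers": 0, "x": 0, "y": 0, "z": 0, "wx": 0, "wy": 0, "wz": 0}])

```text
clock: 6.55
eef_pos: [557.8, -16.0, 178.4]
eef_rot: [0.277, -3.129, -0.0]
ft_force: [-0.2, -0.0, -2.1]
opening: 0.234
finger_force: 97.7
```

>>> apply_moves(rows=[{"fingers": 0, "x": 0, "y": 0, "z": 0.04, "wx": 0, "wy": 0, "wz": 0}, {"fingers": 0, "x": 0, "y": 0, "z": 0.04, "wx": 0, "wy": 0, "wz": 0}, {"fingers": 0, "x": 0, "y": 0, "z": 0, "wx": 0, "wy": 0, "wz": 0}])

```text
clock: 6.85
eef_pos: [557.9, -16.0, 174.5]
eef_rot: [0.277, -3.129, -0.0]
ft_force: [-0.0, 0.5, -1.7]
opening: 0.23
finger_force: 97.7
```

>>> apply_moves(rows=[{"fingers": 0, "x": 0, "y": -0.01, "z": 0.05, "wx": 0, "wy": 0, "wz": 0}, {"fingers": 0, "x": 0, "y": -0.01, "z": 0.05, "wx": 0, "wy": 0, "wz": 0}, {"fingers": 0, "x": 0, "y": -0.01, "z": 0.05, "wx": 0, "wy": 0, "wz": 0}, {"fingers": 0, "x": 0, "y": 0, "z": 0, "wx": 0, "wy": 0, "wz": 0}])

```text
clock: 7.25
eef_pos: [558.3, -17.1, 167.0]
eef_rot: [0.276, -3.129, -0.001]
ft_force: [0.5, 2.9, -2.4]
opening: 0.227
finger_force: 97.8
```

>>> apply_moves(rows=[{"fingers": 0, "x": 0, "y": -0.01, "z": 0.05, "wx": 0, "wy": 0, "wz": 0}, {"fingers": 0, "x": 0, "y": -0.01, "z": 0.05, "wx": 0, "wy": 0, "wz": 0}, {"fingers": 0, "x": 0, "y": -0.01, "z": 0.05, "wx": 0, "wy": 0, "wz": 0}, {"fingers": 0, "x": 0, "y": 0, "z": 0, "wx": 0, "wy": 0, "wz": 0}])

```text
clock: 7.65
eef_pos: [558.7, -18.8, 159.5]
eef_rot: [-0.277, 3.129, 0.0]
ft_force: [0.7, 3.1, -2.5]
opening: 0.229
finger_force: 97.8
```

>>> apply_moves(rows=[{"fingers": 0, "x": 0, "y": -0.01, "z": 0.05, "wx": 0, "wy": 0, "wz": 0}, {"fingers": 0, "x": 0, "y": -0.01, "z": 0.05, "wx": 0, "wy": 0, "wz": 0}, {"fingers": 0, "x": 0, "y": -0.01, "z": 0.04, "wx": 0, "wy": 0, "wz": 0}, {"fingers": 0, "x": 0, "y": 0, "z": 0, "wx": 0, "wy": 0, "wz": 0}])

```text
clock: 8.05
eef_pos: [559.0, -20.6, 152.5]
eef_rot: [-0.277, 3.129, -0.0]
ft_force: [2.0, 4.0, -2.3]
opening: 0.23
finger_force: 98.0
```

>>> apply_moves(rows=[{"fingers": 0, "x": 0, "y": 0, "z": 0.04, "wx": 0, "wy": 0, "wz": 0}, {"fingers": 0, "x": 0, "y": 0, "z": 0.04, "wx": 0, "wy": 0, "wz": 0}, {"fingers": 0, "x": 0, "y": 0, "z": 0, "wx": 0, "wy": 0, "wz": 0}])

```text
clock: 8.35
eef_pos: [559.0, -20.5, 148.5]
eef_rot: [-0.277, 3.129, -0.0]
ft_force: [1.8, 3.0, -3.3]
opening: 0.23
finger_force: 98.0
```

>>> apply_moves(rows=[{"fingers": 0, "x": 0.01, "y": 0, "z": 0.04, "wx": 0, "wy": 0, "wz": 0}, {"fingers": 0, "x": 0, "y": 0, "z": 0.04, "wx": 0, "wy": 0, "wz": 0}, {"fingers": 0, "x": 0, "y": 0, "z": 0, "wx": 0, "wy": 0, "wz": 0}])

```text
clock: 8.65
eef_pos: [558.8, -20.6, 144.7]
eef_rot: [-0.277, 3.128, -0.0]
ft_force: [3.3, 3.9, -2.3]
opening: 0.233
finger_force: 98.0
```

>>> apply_moves(rows=[{"fingers": 0, "x": 0, "y": 0, "z": 0.04, "wx": 0, "wy": 0, "wz": 0}, {"fingers": 0, "x": 0, "y": 0, "z": 0.03, "wx": 0, "wy": 0, "wz": 0}, {"fingers": 0, "x": 0, "y": 0, "z": 0, "wx": 0, "wy": 0, "wz": 0}])

```text
clock: 8.95
eef_pos: [558.9, -20.6, 141.2]
eef_rot: [-0.277, 3.128, -0.0]
ft_force: [2.7, 4.8, -1.4]
opening: 0.233
finger_force: 98.1
```

>>> apply_moves(rows=[{"fingers": 0, "x": -0.02, "y": 0, "z": 0.03, "wx": 0, "wy": 0, "wz": 0}, {"fingers": 0, "x": 0, "y": 0, "z": 0.03, "wx": 0, "wy": 0, "wz": 0}, {"fingers": 0, "x": 0, "y": 0, "z": 0, "wx": 0, "wy": 0, "wz": 0}])

```text
clock: 9.25
eef_pos: [559.2, -20.5, 137.9]
eef_rot: [0.277, -3.129, 0.0]
ft_force: [1.8, 3.1, -2.7]
opening: 0.233
finger_force: 97.8
```

>>> apply_moves(rows=[{"fingers": 0, "x": 0, "y": 0, "z": 0.03, "wx": 0, "wy": 0, "wz": 0}, {"fingers": 0, "x": 0, "y": 0, "z": 0.03, "wx": 0, "wy": 0, "wz": 0}, {"fingers": 0, "x": 0, "y": 0, "z": 0, "wx": 0, "wy": 0, "wz": 0}])

```text
clock: 9.55
eef_pos: [559.2, -20.5, 135.0]
eef_rot: [0.277, -3.129, 0.0]
ft_force: [1.9, 1.8, -1.7]
opening: 0.233
finger_force: 97.8
```

>>> apply_moves(rows=[{"fingers": 0, "x": 0, "y": 0, "z": 0.03, "wx": 0, "wy": 0, "wz": 0}, {"fingers": 0, "x": 0, "y": 0, "z": 0.03, "wx": 0, "wy": 0, "wz": 0}, {"fingers": 0, "x": 0, "y": 0, "z": 0.03, "wx": 0, "wy": 0, "wz": 0}, {"fingers": 0, "x": 0, "y": 0, "z": 0, "wx": 0, "wy": 0, "wz": 0}])

```text
clock: 9.95
eef_pos: [559.3, -20.5, 130.5]
eef_rot: [0.277, -3.129, 0.0]
ft_force: [1.8, 0.9, -2.3]
opening: 0.232
finger_force: 97.8
```

>>> apply_moves(rows=[{"fingers": 0, "x": 0, "y": 0, "z": 0.03, "wx": 0, "wy": 0, "wz": 0}, {"fingers": 0, "x": 0, "y": 0, "z": 0.03, "wx": 0, "wy": 0, "wz": 0}, {"fingers": 0, "x": 0, "y": 0, "z": 0.02, "wx": 0, "wy": 0, "wz": 0}, {"fingers": 0, "x": 0, "y": 0, "z": 0, "wx": 0, "wy": 0, "wz": 0}])

```text
clock: 10.35
eef_pos: [559.3, -20.5, 126.6]
eef_rot: [0.277, -3.129, 0.0]
ft_force: [1.3, 1.0, -1.4]
opening: 0.233
finger_force: 97.8
```

>>> apply_moves(rows=[{"fingers": 0, "x": 0, "y": 0, "z": 0.02, "wx": 0, "wy": 0, "wz": 0}, {"fingers": 0, "x": 0, "y": 0, "z": 0.02, "wx": 0, "wy": 0, "wz": 0}, {"fingers": 0, "x": 0, "y": 0, "z": 0, "wx": 0, "wy": 0, "wz": 0}])

```text
clock: 10.65
eef_pos: [559.4, -20.5, 125.3]
eef_rot: [-0.277, 3.129, -0.0]
ft_force: [0.7, 0.7, 4.8]
opening: 0.234
finger_force: 98.8
```

>>> apply_moves(rows=[{"fingers": 0, "x": 0, "y": 0, "z": 0.02, "wx": 0, "wy": 0, "wz": 0}, {"fingers": 0, "x": 0, "y": 0, "z": 0.01, "wx": 0, "wy": 0, "wz": 0}, {"fingers": 0, "x": 0, "y": 0, "z": 0, "wx": 0, "wy": 0, "wz": 0}])

```text
clock: 10.95
eef_pos: [559.4, -20.5, 125.2]
eef_rot: [-0.277, 3.129, -0.001]
ft_force: [-4.0, 1.4, 17.9]
opening: 0.233
finger_force: 100.4
```

The collar has seated: TCP z has stopped at 125.2 and the force is up to 18 N. I'll release, go straight up and look.

>>> apply_moves(rows=[{"fingers": 50, "x": 0, "y": 0, "z": -0.01, "wx": 0, "wy": 0, "wz": 0}, {"fingers": 50, "x": 0, "y": 0, "z": 0, "wx": 0, "wy": 0, "wz": 0}, {"fingers": 50, "x": 0, "y": 0, "z": 0, "wx": 0, "wy": 0, "wz": 0}, {"fingers": 50, "x": 0, "y": 0, "z": -0.3, "wx": 0, "wy": 0, "wz": 0}, {"fingers": 50, "x": 0, "y": 0, "z": -0.7, "wx": 0, "wy": 0, "wz": 0}])

```text
clock: 11.45
eef_pos: [556.7, -20.2, 171.2]
eef_rot: [0.276, -3.122, -0.002]
ft_force: [0.3, 0.3, 0.4]
opening: 0.502
finger_force: 0.0
```

>>> apply_moves(rows=[{"fingers": 50, "x": 0, "y": 0, "z": -0.9, "wx": 0, "wy": 0, "wz": 0}, {"fingers": 50, "x": 0, "y": 0, "z": 0, "wx": 0, "wy": 0, "wz": 0}])

```text
clock: 11.65
eef_pos: [563.1, -21.1, 224.2]
eef_rot: [-0.276, 3.12, -0.004]
ft_force: [1.1, 0.3, 1.0]
opening: 0.501
finger_force: 0.0
```

```bash
python3 -c "
from h import *
go([538,93,200])
c=camera('side');z=proj(c,[550,30,95]).astype(int)
b=(z[0]-65,z[1]-50,z[0]+65,z[1]+50);print(b);save(c,'side5',b,6)
import pickle;pickle.dump(c,open('side5.pkl','wb'))
"
```

```text
t 11.65 pos [563.1 -21.1 224.2] F [1.1 0.3 1. ] op 0.501 ff 0.0
tool shift mm [  4.9 116.8  23.7] turn deg [-0.2   0.53  0.14]
(np.int64(200), np.int64(156), np.int64(330), np.int64(256))
```

View pics/side5.png

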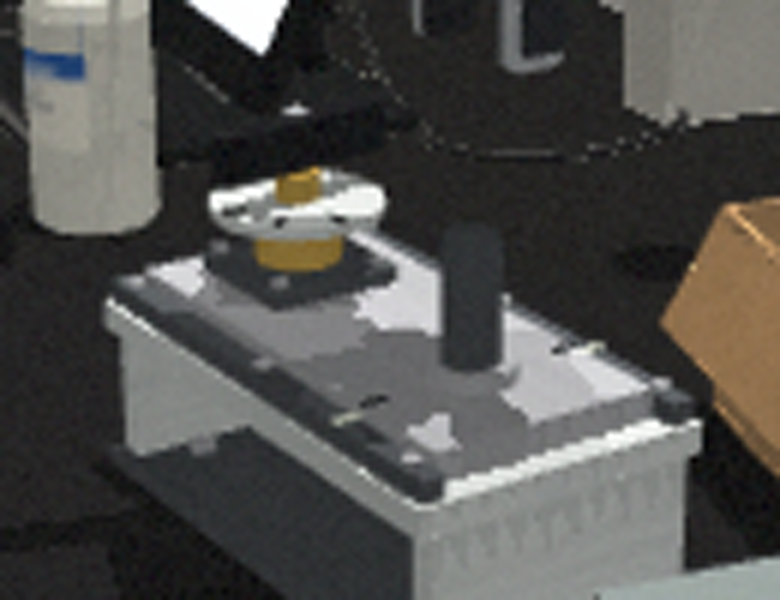

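The ticks are collinear (white at (345,415), black at (375,400)) and the collar is flush, so the drift is home. Next is the handle, at about (538.4, 92.7).

>>> apply_moves(rows=[{"fingers": 50, "x": 0.03, "y": 0.78, "z": 0, "wx": 0, "wy": 0, "wz": 0}, {"fingers": 50, "x": 0.03, "y": 0.78, "z": 0, "wx": 0, "wy": 0, "wz": 0}, {"fingers": 50, "x": 0.03, "y": 0.78, "z": 0, "wx": 0, "wy": 0, "wz": 0}, {"fingers": 50, "x": 0, "y": 0, "z": 0, "wx": 0, "wy": 0, "wz": -0.15}, {"fingers": 50, "x": 0, "y": 0, "z": 0, "wx": 0, "wy": 0, "wz": 0}])

```text
clock: 12.2
eef_pos: [533.1, 94.9, 217.3]
eef_rot: [0.465, -3.104, 0.0]
ft_force: [-0.3, -0.5, 0.4]
opening: 0.503
finger_force: 0.0
```

>>> apply_moves(rows=[{"fingers": 50, "x": 0, "y": 0, "z": 0, "wx": 0, "wy": 0, "wz": 0}])

```text
clock: 12.3
eef_pos: [533.8, 93.7, 217.7]
eef_rot: [0.456, -3.106, 0.0]
ft_force: [-0.8, 0.6, 0.3]
opening: 0.496
finger_force: 0.0
```

```bash
python3 -c "
from h import *
go([538.4,92.7,148],0.294)
"
```

```text
t 12.3 pos [533.8  93.7 217.7] F [-0.8  0.6  0.3] op 0.496 ff 0.0
tool shift mm [-4.2 -2.3 69.7] turn deg [ 0.   -0.11 -0.13]
```

>>> apply_moves(rows=[{"fingers": 50, "x": -0.08, "y": -0.04, "z": 0.4, "wx": 0, "wy": 0, "wz": 0}, {"fingers": 50, "x": 0, "y": 0, "z": 0.5, "wx": 0, "wy": 0, "wz": 0}, {"fingers": 50, "x": 0, "y": 0, "z": 0.4, "wx": 0, "wy": 0, "wz": 0}, {"fingers": 50, "x": 0, "y": 0, "z": 0, "wx": 0, "wy": 0, "wz": 0}, {"fingers": 50, "x": 0, "y": 0, "z": 0, "wx": 0, "wy": 0, "wz": 0}])

```text
clock: 12.8
eef_pos: [538.7, 92.5, 153.5]
eef_rot: [0.457, -3.107, 0.0]
ft_force: [0.3, -0.3, 1.6]
opening: 0.504
finger_force: 0.0
```

```bash
python3 -c "
from h import *
go([538.4,92.7,150],0.294)
c=camera('side');z=proj(c,[538,92,130]).astype(int)
b=(z[0]-40,z[1]-40,z[0]+40,z[1]+30);print(b);save(c,'side6',b,8)
go([538.4,92.7,150],0.294)
"
```

```text
t 12.8 pos [538.7  92.5 153.5] F [ 0.3 -0.3  1.6] op 0.504 ff 0.0
tool shift mm [0.2 0.3 3.5] turn deg [ 0.01 -0.08 -0.12]
(np.int64(209), np.int64(143), np.int64(289), np.int64(213))
t 12.85 pos [539.4  92.7 154.3] F [ 0.2 -0.8 -0.3] op 0.5 ff 0.0
tool shift mm [0.9 0.3 4.3] turn deg [-0.02  0.03 -0.09]
```

View pics/side6.png

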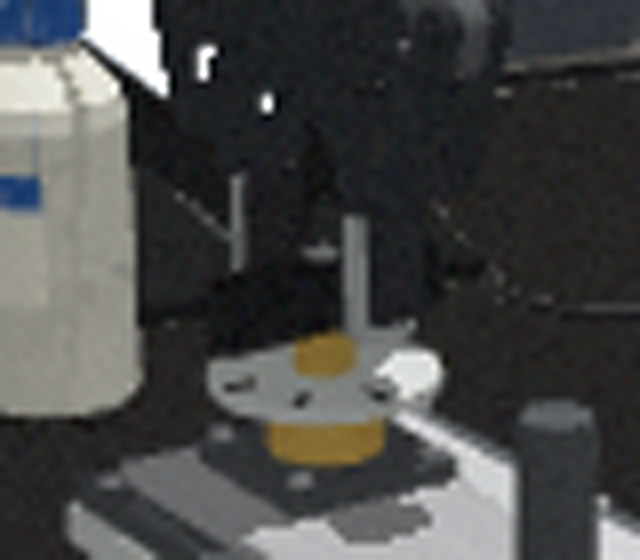

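The crop shows the fingers at (240,220) and (360,270), straddling the handle bar above the dial. I'm closing them gently.

>>> apply_moves(rows=[{"fingers": 30, "x": 0, "y": 0, "z": 0, "wx": 0, "wy": 0, "wz": 0}, {"fingers": 20, "x": 0, "y": 0, "z": 0, "wx": 0, "wy": 0, "wz": 0}, {"fingers": 10, "x": 0, "y": 0, "z": 0, "wx": 0, "wy": 0, "wz": 0}, {"fingers": 0, "x": 0, "y": 0, "z": 0, "wx": 0, "wy": 0, "wz": 0}, {"fingers": 0, "x": 0, "y": 0, "z": 0, "wx": 0, "wy": 0, "wz": 0}], newtons=40)

```text
clock: 13.35
eef_pos: [539.5, 93.3, 154.9]
eef_rot: [-0.46, 3.106, -0.0]
ft_force: [-1.1, -0.8, 6.6]
opening: 0.151
finger_force: 41.6
```

```bash
python3 -c "
from h import *
go([538.4,92.7,150],0.959)
"
```

```text
t 13.35 pos [539.5  93.3 154.9] F [-1.1 -0.8  6.6] op 0.151 ff 41.6
tool shift mm [ 1.2 -0.3  4.9] turn deg [ -0.06   0.09 -38.1 ]
```

>>> apply_moves(rows=[{"fingers": 0, "x": 0, "y": 0, "z": 0, "wx": 0, "wy": 0, "wz": -0.12}, {"fingers": 0, "x": 0, "y": 0, "z": 0, "wx": 0, "wy": 0, "wz": -0.12}, {"fingers": 0, "x": 0, "y": 0, "z": 0, "wx": 0, "wy": 0, "wz": -0.12}, {"fingers": 0, "x": 0, "y": 0, "z": 0, "wx": 0, "wy": 0, "wz": -0.12}, {"fingers": 0, "x": 0, "y": 0, "z": 0, "wx": 0, "wy": 0, "wz": -0.12}])

```text
clock: 13.85
eef_pos: [539.3, 93.6, 154.9]
eef_rot: [-1.178, 2.911, -0.0]
ft_force: [-2.0, 0.9, 7.4]
opening: 0.149
finger_force: 41.7
```

>>> apply_moves(rows=[{"fingers": 0, "x": 0, "y": 0, "z": 0, "wx": 0, "wy": 0, "wz": -0.12}, {"fingers": 0, "x": 0, "y": 0, "z": 0, "wx": 0, "wy": 0, "wz": -0.12}, {"fingers": 0, "x": 0, "y": 0, "z": 0, "wx": 0, "wy": 0, "wz": 0}, {"fingers": 0, "x": 0, "y": 0, "z": 0, "wx": 0, "wy": 0, "wz": 0}])

```text
clock: 14.25
eef_pos: [539.2, 93.7, 154.9]
eef_rot: [-1.442, 2.789, -0.0]
ft_force: [-1.7, 1.2, 7.2]
opening: 0.154
finger_force: 41.6
```

```bash
python3 -c "
from h import *
go([538.4,92.7,150],0.959);print(read_state()['moment'].round(2))
"
```

```text
t 14.25 pos [539.2  93.7 154.9] F [-1.7  1.2  7.2] op 0.154 ff 41.6
tool shift mm [1.3 0.  4.9] turn deg [-0.05  0.07 -0.26]
[0.3  0.24 0.15]
```

>>> apply_moves(rows=[{"fingers": 50, "x": 0, "y": 0, "z": 0, "wx": 0, "wy": 0, "wz": 0}, {"fingers": 50, "x": 0, "y": 0, "z": 0, "wx": 0, "wy": 0, "wz": 0}, {"fingers": 50, "x": 0, "y": 0, "z": -0.4, "wx": 0, "wy": 0, "wz": 0}, {"fingers": 50, "x": 0, "y": 0, "z": -0.8, "wx": 0, "wy": 0, "wz": 0}, {"fingers": 50, "x": 0, "y": 0, "z": -0.8, "wx": 0, "wy": 0, "wz": 0}])

```text
clock: 14.75
eef_pos: [538.0, 93.1, 254.0]
eef_rot: [1.441, -2.789, -0.001]
ft_force: [0.8, -0.4, -0.3]
opening: 0.492
finger_force: 0.0
```

>>> apply_moves(rows=[{"fingers": 50, "x": 0.7, "y": -0.5, "z": 0, "wx": 0, "wy": 0, "wz": 0}, {"fingers": 50, "x": 0.7, "y": -0.5, "z": 0, "wx": 0, "wy": 0, "wz": 0}, {"fingers": 50, "x": 0.7, "y": -0.5, "z": 0, "wx": 0, "wy": 0, "wz": 0}, {"fingers": 50, "x": 0.7, "y": -0.5, "z": 0, "wx": 0, "wy": 0, "wz": 0}, {"fingers": 50, "x": 0.7, "y": -0.5, "z": 0, "wx": 0, "wy": 0, "wz": 0}])

```text
clock: 15.25
eef_pos: [539.2, -123.5, 253.8]
eef_rot: [1.442, -2.791, 0.0]
ft_force: [1.4, 0.3, -0.6]
opening: 0.496
finger_force: 0.0
```

>>> apply_moves(rows=[{"fingers": 50, "x": 0.7, "y": -0.5, "z": 0, "wx": 0, "wy": 0, "wz": 0}, {"fingers": 50, "x": 0.7, "y": -0.5, "z": 0, "wx": 0, "wy": 0, "wz": 0}, {"fingers": 50, "x": 0, "y": 0, "z": 0, "wx": 0, "wy": 0, "wz": 0}])

```text
clock: 15.55
eef_pos: [543.5, -206.3, 253.6]
eef_rot: [1.415, -2.795, 0.014]
ft_force: [0.4, 1.6, 1.0]
opening: 0.5
finger_force: 0.0
```

```bash
python3 -c "
from h import *
go([538.4,92.7,150],0.959)
c=camera('top');b=(222,172,342,262);save(c,'top7',b,6.6)
import pickle;pickle.dump(c,open('top7.pkl','wb'))
"
```

```text
t 15.55 pos [ 543.5 -206.3  253.6] F [0.4 1.6 1. ] op 0.5 ff 0.0
tool shift mm [-239.3  181.5  100. ] turn deg [-0.23 -0.68 -1.23]
```

View pics/top7.png

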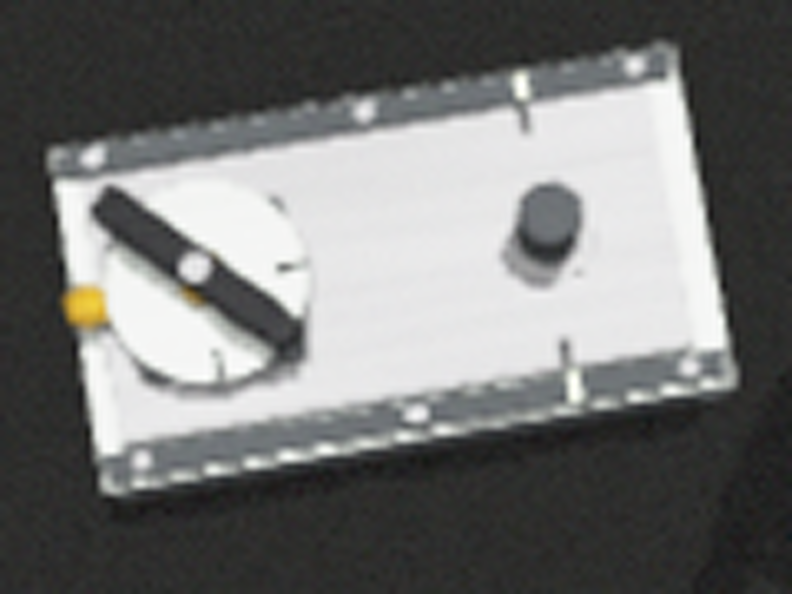

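The crop shows the bar from (108,202) to the nose at (295,338). That is about 44° from the bridge's −x, given by the tick line (520,85)–(573,385). The white and black ticks are in line, the drift is home and the arm is clear.

```bash
python3 -c "
from h import *
print(hand_in())"
```

```text
the job is handed in; nothing more can be done
None
```

I handed the job in at about 15.6 s: the drift is home through both holes with the saddle in line, the handle measures about 44°, and the arm is clear; no score came back, and I didn't re-measure the canisters and beaker.

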